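# Clear the bin and flip open the fastener box

## Robot

A 6-joint arm with a two-finger parallel gripper is mounted at the origin on the work surface. World frame = base frame: x ahead of the robot, y to its left, z up, the work surface at z = 0. Lengths are in m, angles in rad, forces in N, time in s.
With the tool pointing down it reaches from about 0.375 to 0.975 m from the base axis. Payload 3.8 kg.
Tool frame: the origin (TCP) lies on the centre line of the jaws, within the pads' length; the fingertips stand 14 mm ahead of it and the grasp point (between the pads) lies 5 mm behind it; x points along the fingers, y is the direction in which the jaws open and shut, and the axes are right-handed (so a half turn about x gives the same grasp; the last joint's range is limited). The gripper opens to 85 mm and grips with 20 to 120 N. Pads are 22 mm wide; open, the fingers measure 114 mm over their backs; the gripper's body (76 mm by 85 mm) begins 54 mm behind the grasp point. The pads swing forward as they close: fully open they stand 13 mm farther back than shut.
Start: joints at [1.221, 0.264, 1.604, -0, 1.274, -0.037], TCP at [0.208, 0.642, 0.245] pointing down, gripper open.
Joint ranges: [-2.63, 2.63], [-0.94, 2.18], [0.31, 2.57], [-1.31, 4.45], [0, 2.66], [-2.55, 2.55]. Speed limits (rad/s): [2.57, 2.57, 3.14, 3.14, 3.14, 3.14].

## Interface

Orientations are given as a rotation vector (axis times angle).
In Python, from workcell import bot gives the robot as it stands.
- The arm moves only by the shell command python3 -m creep 'ROWS' [FORCE]. ROWS is JSON, a list of rows, each an object with "grip": the finger opening in cm, from 0 to 8.54; "dp": the shift along the tool's x, y, z in cm, a list of three; "rotation": the turn, a rotation vector about the tool's x, y, z in rad, a list of three. A call has 1 to 5 rows; each row is the pose to reach, as a shift and turn from the pose commanded when the call began, along the tool's axes at that moment; what a row does not reach only later rows make up. A row lasts 1/12 s, in which the tool goes at most 41.7 mm and 7.16 degrees, less where a joint would pass 70% of its speed; a pose out of reach is approached as far as the arm can. A call with a gripper value outside its range is refused whole. The fingers move at their own pace and stop on an object; FORCE is the grip in N (left out, the last holds). Time passes only in rows, so rows that repeat a pose let the fingers close. It gives the time, the measured TCP pose, the force and the opening at its end, in the units of the state.
- bot.read_state(): the state, without advancing time (a new reading comes with each control period).
- bot.read_camera(name): name is "scene" or "top" or "wrist"; returns (picture, depth): 384x512x3 uint8, red, green, blue; 384x512 float32, m along the optical axis (not along the pixel's ray), 0 where there is no reading.
- bot.get_calibration(name): a dict with "fx", "fy", "cx", "cy" (pixels), "dist" ([k1, k2, p1, p2, k3] as OpenCV has them; the pictures are not rectified), "rvec" (rotation vector, rad) and "tvec" (3), from world to camera coordinates, as OpenCV has them. Camera axes: x right, y down, z forward; pixel columns grow to the right and rows downward; lengths in m; the calibration is good to about 2 mm. A picture is of the moment at which its call begins: read the wrist's pose just before it. get_calibration takes no time and is no camera call; for the wrist camera it gives the pose at the moment of the call.
- bot.finish_job(): hands the job in, once; it reports no verdict.
The state is a dict: "time": time; "q": joint angles; "joint_vel": joint speeds; "joint_torque": joint torques, N m; "tool_pos": TCP position; "tcp_rot": TCP orientation; "wrist_force": force on the tool from outside, world axes, zero at the start; "torque": the same for the moment, N m; "width": opening from 0.0 (shut) to 1.0 (fully open).
Only numpy, scipy, OpenCV 4.12 (cv2) and the standard library are available. Lean on these libraries where they do the work, as an engineer would, in place of code of your own. Each camera call takes 0.05 s, during which the arm holds its last target.

## Task

A dark bin stands in the way of the box with the blue lid: with the fingertips, push the bin sideways along the bench until it no longer stands in front of that box. Then push the blue lid up by its yellow lip and tip it over past upright, so that it stays open by itself, leaning back. Lift or pick up nothing, keep the blue box where it stands, and leave the red-lidded box (shut) and the other things alone.

Things in the scene. Friction and masses are not known exactly. Their poses are not given: they have to be found in the camera images.
- blue_box: the box to open: grey steel fastener box with a BLUE hinged lid, 110 deep (its x) x 130 wide (its y) x 80 mm high to the rim, walls 4 mm, loose but heavy (2.4 kg). Origin: centre of its underside, on the bench. Its x axis points from the front (lip side, towards the robot) to the hinge side; z up
- blue_lid (a joint): angle of the blue lid (rad): 0 shut, 1.57 upright, 1.95 its stop, leaning back away from the front. The hinge runs free (no spring or catch): short of upright the lid (0.13 to 0.25 kg, 6 mm thick plate) falls shut, past it falls back on its stop and stays
- blue_lip (a point): middle of the front edge, at the underside, of the YELLOW lip of the blue lid; the lip is 44 mm wide, 6 mm thick and overhangs the box front by 25 mm, its underside 80 mm above the bench when shut: room for a fingertip below it. The point moves with the lid, 135 mm from the hinge axis
- blue_hinge (a point): middle of the blue lid's hinge axis, at the far top rim of the box: 55 mm behind the box centre, 80 mm above the bench; axis along the box's y
- dark_bin: loose near-black open bin of couplings with a white label, 70 deep (its x) x 100 long (its y) x 70 mm high, walls 4 mm, 0.25 to 0.5 kg, standing close in front of the blue box, under 20 mm from its lip. Origin: centre of its underside
- red_box: bystander: a second box, exactly like the first but with a RED lid (its lip is yellow too). Origin: centre of its underside
- red_lid (a joint): angle of the red lid (rad): 0 shut, as it must stay
- jar: bystander: amber jar with white cap, 54 mm across, 75 mm high, standing between the boxes. Origin: centre of its underside
- tape: bystander: roll of orange tape lying flat, 90 mm across, 30 mm high. Origin: centre of its underside
- screwdriver: bystander: screwdriver with green handle lying on the bench. Origin: about its middle, at bench height

How it is judged:
On the way, in this order (a step that is already met when the one before it is completed fails the run):
1. the bin is pushed clear of the blue box's front while the lid is still shut ((y of dark_bin in the frame of blue_box above 0.1 m or y of dark_bin in the frame of blue_box below -0.1 m) and value of joint blue_lid below 0.1 rad and linear speed of dark_bin below 0.03 m/s), for 0.2 s.
2. the blue lid is tipped past upright (value of joint blue_lid above 1.7 rad), for 0.2 s.
At the end, for the whole second after the job is handed in: Blue lid at rest past 1.8 rad; bin centre over 100 mm to either side of the blue box centre (along the box width), level on the bench, at rest; both boxes within 25 mm of their starts, the red one shut; jar, tape and screwdriver within 30 mm (value of joint blue_lid above 1.8 rad and velocity of joint blue_lid between -0.1 and 0.1 rad/s and (y of dark_bin in the frame of blue_box above 0.1 m or y of dark_bin in the frame of blue_box below -0.1 m) and angle between dark_bin's own z axis and vertical below 0.1 rad and height (world z) of dark_bin below 0.01 m and linear speed of dark_bin below 0.02 m/s and distance of each of blue_box, red_box from where it was at the start of the episode below 0.025 m and value of joint red_lid below 0.05 rad and distance of each of jar, tape, screwdriver from where it was at the start of the episode below 0.03 m); the robot touches nothing.
It fails at once if the bin is lifted off the bench or tipped (height (world z) of dark_bin above 0.015 m or angle between dark_bin's own z axis and vertical above 0.35 rad).
It fails at once if the blue box is lifted, tipped or pushed out of its place (height (world z) of blue_box above 0.012 m or angle between blue_box's own z axis and vertical above 0.15 rad or distance of blue_box from where it was at the start of the episode above 0.025 m).
It fails at once if the red-lidded box is opened or shifted (value of joint red_lid above 0.15 rad or distance of red_box from where it was at the start of the episode above 0.025 m).
It fails at once if a bystander is disturbed (distance of any of jar, tape, screwdriver from where it was at the start of the episode above 0.03 m).
It also fails if it takes over 61 s, if anything falls off the work surface, if the arm or the gripper's body presses on something with over 40 N, if the wrist force passes 120 N, or if a joint passes its speed limit or range.

## Working session

There is one attempt and no reset: what is moved stays moved. The work goes in short steps, Python scripts to look and compute and a shell command to move; the robot and the scene stay as the last step left them, time stands still between calls to the robot, and variables do not carry over. Pictures are saved under pics/ and viewed, and the job is handed in when it is done.

```bash
ls; mkdir -p pics
python3 - <<'E'
from workcell import bot
import cv2
s=bot.read_state();print(s)
for n in("scene","top"):
    p,d=bot.read_camera(n);cv2.imwrite(f"pics/{n}0.png",p[:,:,::-1]);c=bot.get_calibration(n);print(n,c)
    import numpy as np;np.savez(f"{n}0.npz",p=p,d=d)
E
```

```text
pics
{'time': 0.0, 'q': array([ 1.22108147e+00,  2.64742491e-01,  1.60535539e+00,  2.60923919e-05,
        1.27369920e+00, -3.69365394e-02]), 'joint_vel': array([-0.00024614,  0.00024252, -0.00111871, -0.00080085,  0.00069454,
       -0.0035203 ]), 'joint_torque': array([-4.12355257e-04, -5.15115380e+01, -3.67317903e+01,  3.90937203e-05,
        1.32040426e-02, -1.26519527e-05]), 'tool_pos': array([0.2074806 , 0.64159663, 0.24397922]), 'tcp_rot': array([ 0.24379439,  1.55726889, -0.24719662]), 'wrist_force': array([-0.25324154,  0.58783417,  0.50217053]), 'torque': array([-0.01267466,  0.02719714,  0.0423612 ]), 'width': 1.0013773723570993}
scene {'fx': 375.8080745367416, 'fy': 375.8080745367416, 'cx': 255.43771088923253, 'cy': 190.5595300226504, 'dist': array([0.00120124, 0.        , 0.        , 0.        , 0.        ]), 'rvec': array([ 1.76225633,  1.89145097, -0.69345053]), 'tvec': array([ 0.06098629, -0.40266519,  1.72757902])}
top {'fx': 494.3239189801125, 'fy': 494.3239189801125, 'cx': 254.25593356426927, 'cy': 204.8916684549401, 'dist': array([-0.080394,  0.      ,  0.      ,  0.      ,  0.      ]), 'rvec': array([ 2.04142042, -2.15351748,  0.25348988]), 'tvec': array([0.03510397, 0.6128306 , 1.38845101])}
```

View pics/scene0.png

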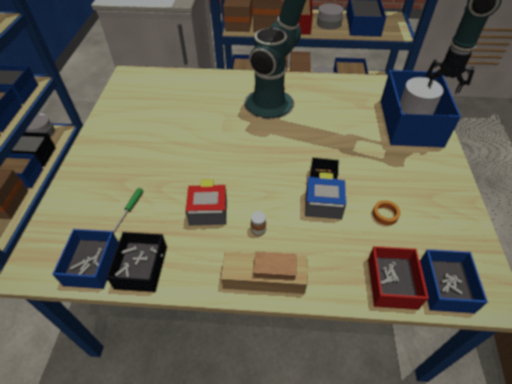

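View pics/top0.png

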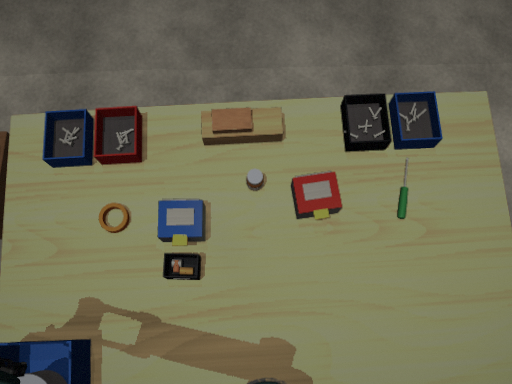

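The blue box is at about (181,221) in the top view, with its lip at (180,240) and the bin in front at (182,266). The red box is at (317,195), the jar at (255,178), the tape at (114,217) and the screwdriver at (404,190). Next I'll measure these.

```bash
cat > h.py <<'E'
import numpy as np,cv2
from workcell import bot
def cast(name,px,z,c=None):
    c=c or bot.get_calibration(name)
    K=np.array([[c['fx'],0,c['cx']],[0,c['fy'],c['cy']],[0,0,1]])
    u=cv2.undistortPoints(np.array(px,float).reshape(-1,1,2),K,np.array(c['dist'])).reshape(-1,2)
    R=cv2.Rodrigues(np.array(c['rvec']))[0];o=-R.T@np.array(c['tvec'])
    d=np.c_[u,np.ones(len(u))]@R
    return o+d*((z-o[2])/d[:,2])[:,None]
def big(m):
    cs,_=cv2.findContours(m.astype(np.uint8),0,2); return sorted(cs,key=cv2.contourArea)[::-1]
E
python3 - <<'E'
from h import *
f=np.load('top0.npz');p=f['p'];hsv=cv2.cvtColor(p,cv2.COLOR_RGB2HSV)
print(hsv[240,180],hsv[221,165],hsv[266,168],hsv[258,180],hsv[235,180],hsv[262,240])
def box(m,x0,y0,x1,y1,z,nm):
    mm=np.zeros(m.shape,bool);mm[y0:y1,x0:x1]=m[y0:y1,x0:x1]
    c=big(mm)[0];r=cv2.minAreaRect(c);P=cv2.boxPoints(r)
    w=cast('top',P,z);print(nm,r,'\n',w.round(3).tolist(),'mean',w.mean(0).round(4))
    e=[w[1]-w[0],w[2]-w[1]];print([ (np.linalg.norm(a).round(4),np.degrees(np.arctan2(a[1],a[0])).round(1)) for a in e])
H,S,V=[hsv[...,i].astype(int) for i in range(3)]
lid=((H>100)&(H<130)&(S>120)&(V>60))
box(lid,140,180,220,250,.086,'lid')
yel=(H>22)&(H<34)&(S>170)
box(yel,165,232,195,250,.086,'lip')
box(V<60,150,250,215,285,.07,'bin')
box((H>5)&(H<18)&(S>180),90,195,140,240,.03,'tape')
cv2.imwrite('pics/crop0.png',cv2.resize(p[170:300,80:280,::-1],None,fx=4,fy=4,interpolation=0))
E
```

```text
[ 31 143 137] [109 176 119] [165 255   2] [120  18  28] [ 32 128 138] [ 32  73 136]
lid ((179.97764587402344, 218.62875366210938), (36.2701301574707, 44.831417083740234), 88.53119659423828) 
 [[0.638, 0.287, 0.086], [0.634, 0.155, 0.086], [0.526, 0.156, 0.086], [0.529, 0.286, 0.086]] mean [0.5816 0.221  0.086 ]
[(np.float64(0.1323), np.float64(-91.6)), (np.float64(0.1081), np.float64(179.8))]Traceback (most recent call last):
  File "<stdin>", line 13, in <module>
  File "<stdin>", line 6, in box
IndexError: list index out of range
```

Run:
```python
from h import *
f=np.load('top0.npz');p=f['p'];hsv=cv2.cvtColor(p,cv2.COLOR_RGB2HSV)
def box(m,x0,y0,x1,y1,z,nm):
    mm=np.zeros(m.shape,bool);mm[y0:y1,x0:x1]=m[y0:y1,x0:x1]
    c=big(mm)[0];r=cv2.minAreaRect(c);P=cv2.boxPoints(r)
    w=cast('top',P,z);print(nm,w.round(3)[:,:2].tolist(),'mean',w.mean(0).round(4))
    e=[w[1]-w[0],w[2]-w[1]];print([ (np.linalg.norm(a).round(4),np.degrees(np.arctan2(a[1],a[0])).round(1)) for a in e])
H,S,V=[hsv[...,i].astype(int) for i in range(3)]
yel=(H>24)&(H<36)&(S>110)
box(yel,165,230,195,250,.086,'lip')
box(V<60,150,250,215,285,.07,'bin')
box((H>5)&(H<18)&(S>180),90,195,140,240,.03,'tape')
cv2.imwrite('pics/crop0.png',cv2.resize(p[170:300,80:280,::-1],None,fx=4,fy=4,interpolation=0))
```

```text
lip [[0.534, 0.245], [0.532, 0.204], [0.503, 0.205], [0.505, 0.245]] mean [0.5182 0.2249 0.086 ]
[(np.float64(0.0407), np.float64(-93.0)), (np.float64(0.0292), np.float64(178.7))]
bin [[0.413, 0.277], [0.488, 0.271], [0.476, 0.164], [0.402, 0.17]] mean [0.4449 0.2204 0.07  ]
[(np.float64(0.0749), np.float64(-4.0)), (np.float64(0.1082), np.float64(-96.1))]
tape [[0.566, 0.443], [0.629, 0.394], [0.61, 0.371], [0.548, 0.42]] mean [0.5883 0.4068 0.03  ]
[(np.float64(0.0794), np.float64(-37.7)), (np.float64(0.0297), np.float64(-129.5))]
```

View pics/crop0.png

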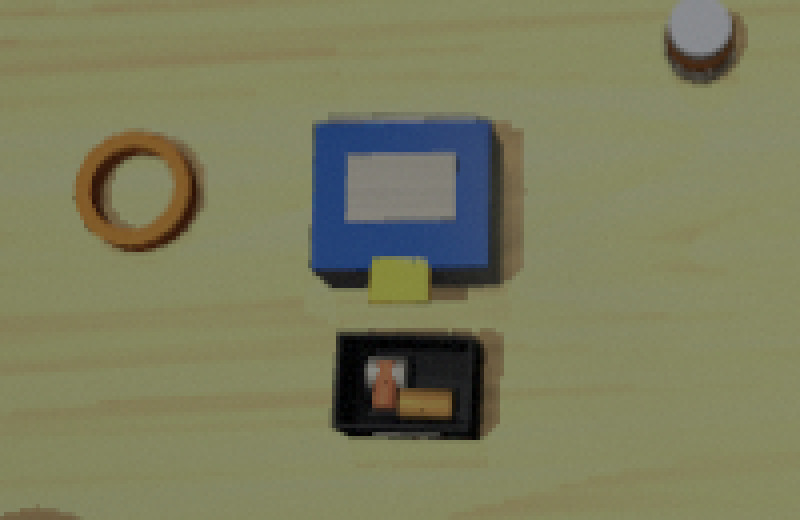

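```bash
cat > g.py <<'E'
import sys,numpy as np
from scipy.spatial.transform import Rotation as R
from workcell import bot
# usage g.py x y z pitchdown_deg yaw_deg [swap]: tool x dir given; tool y horizontal
def goalR(ph,yaw,roll=0):
    ph,yaw=np.radians([ph,yaw])
    x=np.array([np.cos(ph)*np.cos(yaw),np.cos(ph)*np.sin(yaw),-np.sin(ph)])
    y=np.array([-np.sin(yaw),np.cos(yaw),0]); z=np.cross(x,y)
    return R.from_matrix(np.c_[x,y,z])*R.from_euler('x',roll,degrees=True)
if __name__=='__main__':
    s=bot.read_state();p=s['tool_pos'];r=R.from_rotvec(s['tcp_rot'])
    print('t',round(s['time'],2),'pos',p.round(4),'q',s['q'].round(3),'F',s['wrist_force'].round(1),'w',round(s['width'],2))
    print('tool axes cols\n',r.as_matrix().round(3))
    if len(sys.argv)>3:
        a=[float(v) for v in sys.argv[1:]]
        print('dp cm',(r.inv().apply(np.array(a[:3])-p)*100).round(2))
        if len(a)>3:
            rv=(r.inv()*goalR(*a[3:])).as_rotvec();print('rot',rv.round(3),'deg',np.degrees(np.linalg.norm(rv)).round(1))
E
python3 g.py 0.435 0.335 0.15 90 90; python3 g.py 0.435 0.335 0.15 90 -90
```

```text
t 0.1 pos [0.2075 0.6416 0.2441] q [ 1.221  0.265  1.605 -0.     1.274 -0.037] F [-0.6 -0.1  0. ] w 1.0
tool axes cols
 [[-0.001  0.308  0.951]
 [-0.002  0.951 -0.308]
 [-1.    -0.002 -0.   ]]
dp cm [  9.45 -22.15  31.08]
rot [-1.884e+00 -2.000e-03  1.000e-03] deg 107.9
t 0.1 pos [0.2075 0.6416 0.2441] q [ 1.221  0.265  1.605 -0.     1.274 -0.037] F [-0.6 -0.1  0. ] w 1.0
tool axes cols
 [[-0.001  0.308  0.951]
 [-0.002  0.951 -0.308]
 [-1.    -0.002 -0.   ]]
dp cm [  9.45 -22.15  31.08]
rot [1.258e+00 1.000e-03 2.000e-03] deg 72.1
```

```bash
python3 -m creep '[{"grip":4,"dp":[0,-3.3,4.6],"rotation":[0.12,0,0]},{"grip":4,"dp":[0,-5.5,7.75],"rotation":[0.24,0,0]},{"grip":4,"dp":[0,-7.7,10.9],"rotation":[0.36,0,0]},{"grip":4,"dp":[0,-9.9,14],"rotation":[0.48,0,0]},{"grip":4,"dp":[0,-12,17],"rotation":[0.6,0,0]}]'; python3 g.py 0.435 0.335 0.15 90 -90
```

```text
time: 0.52
tool_pos: [0.333, 0.4739, 0.2446]
tcp_rot: [0.716, 1.45, -0.717]
wrist_force: [-1.1, 0.0, 0.5]
width: 0.469
t 0.52 pos [0.333  0.4739 0.2446] q [ 0.915  0.085  1.814 -0.     1.244  0.263] F [-1.1  0.   0.5] w 0.47
tool axes cols
 [[-0.     0.794  0.607]
 [-0.001  0.607 -0.794]
 [-1.    -0.001  0.   ]]
dp cm [ 9.47 -0.32 17.23]
rot [0.653 0.001 0.001] deg 37.4
```

```bash
python3 -m creep '[{"grip":4,"dp":[1,0,3.5],"rotation":[0.12,0,0]},{"grip":4,"dp":[3,0,7],"rotation":[0.24,0,0]},{"grip":4,"dp":[5,-0.1,10.5],"rotation":[0.36,0,0]},{"grip":4,"dp":[7.3,-0.2,14],"rotation":[0.48,0,0]},{"grip":4,"dp":[9.5,-0.3,17.2],"rotation":[0.6,0,0]}]'; python3 g.py 0.435 0.305 0.042 90 -90
python3 - <<'E'
from h import *
p,d=bot.read_camera('wrist');cv2.imwrite('pics/w1.png',p[:,:,::-1])
E
```

```text
time: 0.93
tool_pos: [0.4361, 0.336, 0.1493]
tcp_rot: [1.171, 1.233, -1.171]
wrist_force: [0.9, 0.7, 0.0]
width: 0.467
t 0.93 pos [0.4361 0.336  0.1493] q [ 0.611  0.11   1.971 -0.     1.06   0.56 ] F [0.9 0.7 0. ] w 0.47
tool axes cols
 [[ 0.     0.999  0.052]
 [ 0.     0.052 -0.999]
 [-1.     0.    -0.   ]]
dp cm [10.73 -0.27  3.09]
rot [ 0.052 -0.    -0.   ] deg 3.0
```

View pics/w1.png

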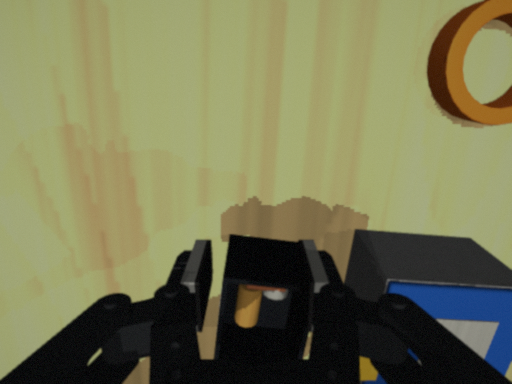

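Run:
```python
from h import *
c=bot.get_calibration('wrist')
print(cast('wrist',[[229,236],[307,242],[222,280],[354,232],[470,237]],.07,c).round(3))
print(cast('wrist',[[229,236],[307,242],[354,232]],.0,c).round(3))
```

```text
[[0.421 0.308 0.07 ]
 [0.474 0.306 0.07 ]
 [0.417 0.273 0.07 ]
 [0.505 0.315 0.07 ]
 [0.585 0.315 0.07 ]]
[[0.417 0.272 0.   ]
 [0.487 0.269 0.   ]
 [0.529 0.281 0.   ]]
```

```bash
python3 -m creep '[{"grip":4,"dp":[3,0.3,0.8],"rotation":[0.05,0,0]},{"grip":4,"dp":[6,0.3,1.5],"rotation":[0.05,0,0]},{"grip":4,"dp":[9,0.4,2.3],"rotation":[0.05,0,0]},{"grip":4,"dp":[10.9,0.5,2.8],"rotation":[0.05,0,0]},{"grip":4,"dp":[10.9,0.5,2.8],"rotation":[0.05,0,0]}]'; python3 g.py 0.443 0.14 0.04 90 -90
python3 - <<'E'
from h import *
p,d=bot.read_camera('scene');cv2.imwrite('pics/s2.png',cv2.resize(p[120:260,250:430,::-1],None,fx=4,fy=4))
E
```

```text
time: 1.4
tool_pos: [0.4379, 0.3068, 0.0361]
tcp_rot: [1.195, 1.215, -1.213]
wrist_force: [-1.4, -0.2, -0.0]
width: 0.465
t 1.4 pos [0.4379 0.3068 0.0361] q [ 0.565  0.233  2.072 -0.     0.848  0.557] F [-1.4 -0.2 -0. ] w 0.46
tool axes cols
 [[-0.009  1.     0.008]
 [-0.006  0.007 -1.   ]
 [-1.    -0.009  0.006]]
dp cm [-0.3   0.39 16.68]
rot [0.007 0.006 0.009] deg 0.8
```

View pics/s2.png

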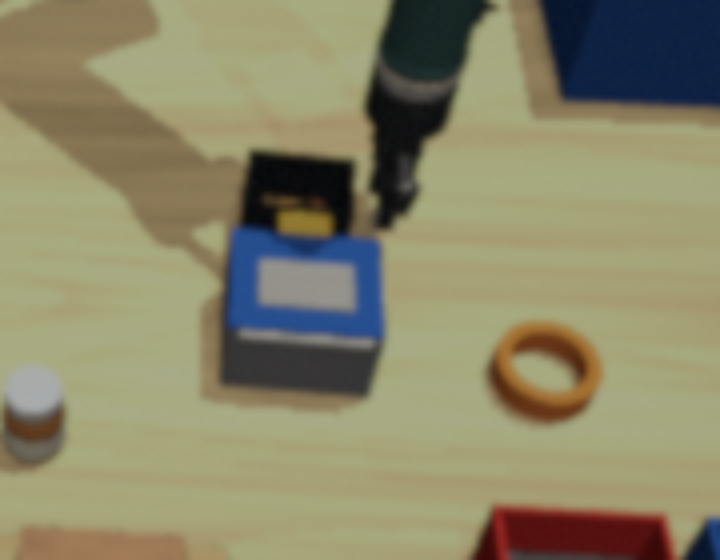

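The fingers, at about (390,215) in the crop, stand just to the left of the bin. The bin is at (300,195) and there is nothing on its far side. I'll push it towards -y.

```bash
python3 -m creep '[{"grip":4,"dp":[0,0.2,1],"rotation":[0,0,0]},{"grip":4,"dp":[0,0.4,2],"rotation":[0,0,0]},{"grip":4,"dp":[-0.1,0.4,2.8],"rotation":[0,0,0]},{"grip":4,"dp":[-0.1,0.4,3.6],"rotation":[0,0,0]},{"grip":4,"dp":[-0.1,0.4,4.4],"rotation":[0,0,0]}]'; python3 -m creep '[{"grip":4,"dp":[0,0,1],"rotation":[0,0,0]},{"grip":4,"dp":[0,0,2],"rotation":[0,0,0]},{"grip":4,"dp":[0,0,3],"rotation":[0,0,0]},{"grip":4,"dp":[0,0,4],"rotation":[0,0,0]},{"grip":4,"dp":[0,0,5],"rotation":[0,0,0]}]'
python3 g.py 0.443 0.14 0.04 90 -90
python3 - <<'E'
from h import *
p,d=bot.read_camera('top');cv2.imwrite('pics/t3.png',cv2.resize(p[170:310,80:280,::-1],None,fx=4,fy=4))
E
```

```text
time: 1.87
tool_pos: [0.4478, 0.2664, 0.0441]
tcp_rot: [1.207, 1.212, -1.2]
wrist_force: [-0.8, 2.9, 2.5]
width: 0.472
time: 2.28
tool_pos: [0.4475, 0.2164, 0.0436]
tcp_rot: [1.206, 1.213, -1.201]
wrist_force: [-3.3, 7.4, 7.5]
width: 0.47
t 2.28 pos [0.4475 0.2164 0.0436] q [3.990e-01 1.500e-01 2.156e+00 2.000e-03 8.330e-01 3.910e-01] F [-3.3  7.4  7.5] w 0.47
tool axes cols
 [[ 0.002  1.     0.007]
 [ 0.002  0.007 -1.   ]
 [-1.     0.002 -0.002]]
dp cm [ 0.34 -0.51  7.64]
rot [ 0.007 -0.002 -0.002] deg 0.5
```

View pics/t3.png

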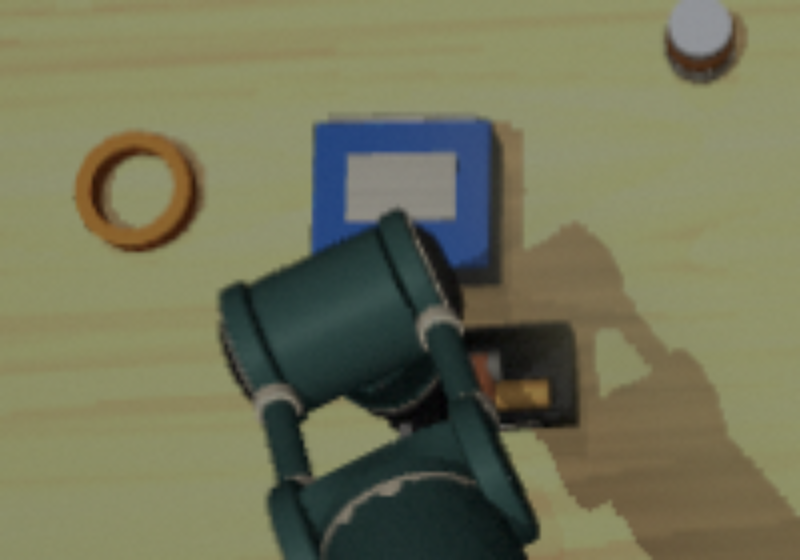

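The bin is sliding level ahead of the fingers, its right edge now at (578,375) in the crop, and the blue box hasn't moved. I'll keep pushing.

```bash
python3 -m creep '[{"grip":4,"dp":[0,0,1],"rotation":[0,0,0]},{"grip":4,"dp":[0,0,2],"rotation":[0,0,0]},{"grip":4,"dp":[0,0,3],"rotation":[0,0,0]},{"grip":4,"dp":[0,0,4],"rotation":[0,0,0]},{"grip":4,"dp":[0,0,5],"rotation":[0,0,0]}]'; python3 -m creep '[{"grip":4,"dp":[0,0,1],"rotation":[0,0,0]},{"grip":4,"dp":[0,0,1.8],"rotation":[0,0,0]},{"grip":4,"dp":[0,0,2.4],"rotation":[0,0,0]},{"grip":4,"dp":[0,0,2.7],"rotation":[0,0,0]},{"grip":4,"dp":[0,0,2.8],"rotation":[0,0,0]}]'
python3 -m creep '[{"grip":4,"dp":[0,0,0],"rotation":[0,0,0]},{"grip":4,"dp":[0,0,-0.5],"rotation":[0,0,0]},{"grip":4,"dp":[0,0,-2],"rotation":[0,0,0]},{"grip":4,"dp":[0,0,-4],"rotation":[0,0,0]},{"grip":4,"dp":[-1,0,-6],"rotation":[0,0,0]}]'
python3 -m creep '[{"grip":2,"dp":[-3,0,-1],"rotation":[0,0,0]},{"grip":1,"dp":[-6,0,-1],"rotation":[0,0,0]},{"grip":0,"dp":[-9,0,-1],"rotation":[0,0,0]},{"grip":0,"dp":[-12,0,-1],"rotation":[0,0,0]},{"grip":0,"dp":[-13,0,-1],"rotation":[0,0,0]}]'
python3 g.py 0.40 0.225 0.2 45 0
python3 - <<'E'
from h import *
p,d=bot.read_camera('top');cv2.imwrite('pics/t4.png',cv2.resize(p[170:310,80:280,::-1],None,fx=4,fy=4))
E
```

```text
time: 2.75
tool_pos: [0.4481, 0.166, 0.0435]
tcp_rot: [1.206, 1.212, -1.201]
wrist_force: [-1.3, 4.6, 7.1]
width: 0.47
time: 3.17
tool_pos: [0.4484, 0.1379, 0.0435]
tcp_rot: [1.206, 1.212, -1.202]
wrist_force: [0.6, 5.0, 6.8]
width: 0.469
time: 3.58
tool_pos: [0.4442, 0.1965, 0.0501]
tcp_rot: [1.2, 1.214, -1.209]
wrist_force: [-0.2, -0.8, -0.8]
width: 0.462
time: 4.0
tool_pos: [0.4486, 0.2081, 0.1865]
tcp_rot: [1.207, 1.21, -1.199]
wrist_force: [1.0, 0.3, -0.2]
width: 0.002
t 4.0 pos [0.4486 0.2081 0.1865] q [ 3.850e-01 -3.800e-02  2.050e+00 -1.000e-03  1.124e+00  3.770e-01] F [ 1.   0.3 -0.2] w 0.0
tool axes cols
 [[ 0.005  1.     0.008]
 [ 0.001  0.008 -1.   ]
 [-1.     0.005 -0.001]]
dp cm [-1.38 -4.84 -1.73]
rot [-1.476 -0.613  0.606] deg 97.9
```

View pics/t4.png

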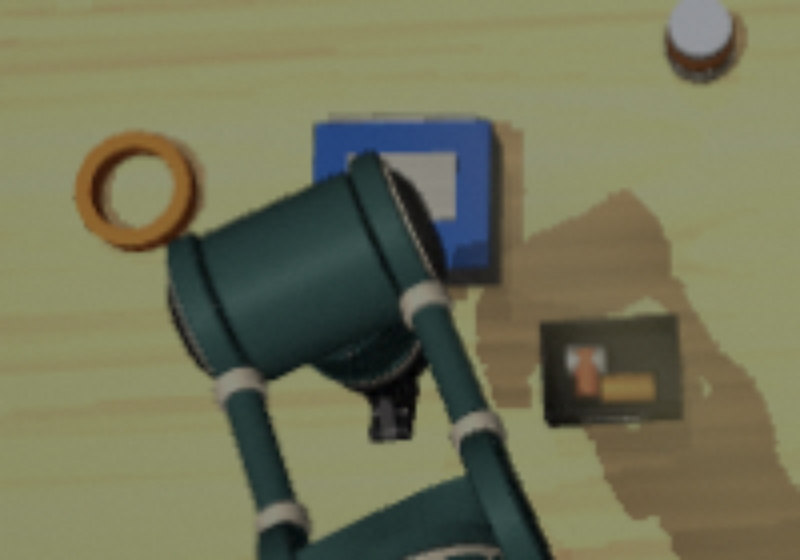

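The bin now stands clear, at about (612,370) in the crop, and level. Before tilting the tool I'll check the arm's reach with a simple kinematic fit.

Run:
```python
from h import *
print(cast('top',[[80+543/4,170+318/4],[80+682/4,170+318/4],[80+545/4,170+422/4],[80+682/4,170+417/4]],.07).round(3))
D=[([.2647,1.6054],[.2075,.6416],.2441),([.085,1.814],[.333,.4739],.2446),([.110,1.971],[.4361,.336],.1493),([.233,2.072],[.4379,.3068],.0361),([.150,2.156],[.4475,.2164],.0436),([-.038,2.050],[.4486,.2081],.1865)]
A=[];b=[]
for (q2,q3),xy,z in D:
    r=np.hypot(*xy);s=q2+q3
    # a,L1,L2,e,h : r=a+L1 sin q2+L2 sin s+e cos s ; z=h+L1 cos q2+L2 cos s - e sin s
    A.append([1,np.sin(q2),np.sin(s),np.cos(s),0]);b.append(r)
    A.append([0,np.cos(q2),np.cos(s),-np.sin(s),1]);b.append(z)
x,res,rk,sv=np.linalg.lstsq(np.array(A),np.array(b),rcond=None);print(x.round(4),res,rk,sv)
```

```text
[[0.488 0.121 0.07 ]
 [0.482 0.02  0.07 ]
 [0.412 0.122 0.07 ]
 [0.411 0.024 0.07 ]]
[ 0.002   0.4994  0.5668  0.0025 -0.0682] [7.71989535e-06] 5 [4.22510786 3.45090923 0.34530538 0.30203553 0.1709612 ]
```

```bash
python3 - <<'E'
from h import *
from scipy.spatial.transform import Rotation as R
s=bot.read_state();c=bot.get_calibration('wrist')
Rc=cv2.Rodrigues(np.array(c['rvec']))[0];o=-Rc.T@c['tvec'];r=R.from_rotvec(s['tcp_rot'])
print('cam in tool',r.inv().apply(o-s['tool_pos']).round(3),'optic',r.inv().apply(Rc[2]).round(2))
E
python3 g.py 0.42 0.225 0.20 70 -2
```

```text
cam in tool [-0.13   0.002 -0.082] optic [ 0.95 -0.    0.32]
t 4.05 pos [0.4491 0.2084 0.1869] q [ 3.850e-01 -3.800e-02  2.049e+00 -1.000e-03  1.123e+00  3.770e-01] F [1.1 0.6 1.9] w -0.0
tool axes cols
 [[ 0.007  1.     0.008]
 [ 0.002  0.008 -1.   ]
 [-1.     0.007 -0.002]]
dp cm [-1.33 -2.89 -1.69]
rot [-1.512 -0.274  0.26 ] deg 89.3
```

```bash
python3 -m creep '[{"grip":0,"dp":[-0.5,-0.6,-0.3],"rotation":[-0.12,0,0]},{"grip":0,"dp":[-1,-1.2,-0.6],"rotation":[-0.24,0,0]},{"grip":0,"dp":[-1.3,-1.8,-1],"rotation":[-0.36,0,0]},{"grip":0,"dp":[-1.3,-2.4,-1.3],"rotation":[-0.48,0,0]},{"grip":0,"dp":[-1.3,-2.9,-1.7],"rotation":[-0.6,0,0]}]';python3 -m creep '[{"grip":0,"dp":[0,0,0],"rotation":[-0.12,0,0]},{"grip":0,"dp":[0,0,0],"rotation":[-0.24,0,0]},{"grip":0,"dp":[0,0,0],"rotation":[-0.36,0,0]},{"grip":0,"dp":[0,0,0],"rotation":[-0.48,0,0]},{"grip":0,"dp":[0,0,0],"rotation":[-0.6,0,0]}]';python3 g.py 0.42 0.225 0.20 70 -2
```

```text
time: 4.47
tool_pos: [0.4161, 0.2237, 0.1931]
tcp_rot: [0.744, 1.44, -0.749]
wrist_force: [0.0, -0.2, 0.1]
width: -0.0
time: 4.88
tool_pos: [0.4163, 0.2236, 0.1928]
tcp_rot: [0.278, 1.556, -0.283]
wrist_force: [-1.0, -0.8, -0.1]
width: -0.0
t 4.88 pos [0.4163 0.2236 0.1928] q [ 4.410e-01 -8.100e-02  2.079e+00 -1.000e-03  1.148e+00 -7.730e-01] F [-1.  -0.8 -0.1] w -0.0
tool axes cols
 [[-0.004  0.35   0.937]
 [-0.002  0.937 -0.35 ]
 [-1.    -0.003 -0.003]]
dp cm [-0.73  0.26  0.3 ]
rot [-0.318 -0.349  0.059] deg 27.3
```

```bash
python3 -m creep '[{"grip":0,"dp":[0,0,0],"rotation":[-0.08,-0.087,0.015]},{"grip":0,"dp":[0,0,0],"rotation":[-0.16,-0.175,0.03]},{"grip":0,"dp":[0,0,0],"rotation":[-0.24,-0.262,0.045]},{"grip":0,"dp":[0,0,0],"rotation":[-0.318,-0.349,0.059]}]';python3 g.py 0.42 0.225 0.20 55 -2
```

```text
time: 5.22
tool_pos: [0.4169, 0.2239, 0.1932]
tcp_rot: [0.022, 1.217, -0.033]
wrist_force: [0.7, -0.1, 0.8]
width: -0.0
t 5.22 pos [0.4169 0.2239 0.1932] q [ 0.583 -0.269  2.273 -0.269  0.863 -0.804] F [ 0.7 -0.1  0.8] w -0.0
tool axes cols
 [[ 0.346  0.037  0.937]
 [-0.013  0.999 -0.035]
 [-0.938 -0.001  0.347]]
dp cm [-0.54  0.12  0.52]
rot [-0.002 -0.257  0.002] deg 14.7
```

```bash
python3 g.py 0.46 0.225 0.12 55 -2;python3 -m creep '[{"grip":0,"dp":[2,0,0.3],"rotation":[0,-0.07,0]},{"grip":0,"dp":[4,0,0.6],"rotation":[0,-0.13,0]},{"grip":0,"dp":[6,0.1,0.9],"rotation":[0,-0.19,0]},{"grip":0,"dp":[8,0.2,1.2],"rotation":[0,-0.257,0]},{"grip":0,"dp":[8.4,0.2,1.5],"rotation":[0,-0.257,0]}]';python3 g.py 0.498 0.225 0.049 50 -2
```

```text
t 5.22 pos [0.4169 0.2239 0.1932] q [ 0.583 -0.269  2.273 -0.269  0.863 -0.804] F [ 0.7 -0.1  0.8] w -0.0
tool axes cols
 [[ 0.346  0.037  0.937]
 [-0.013  0.999 -0.035]
 [-0.938 -0.001  0.347]]
dp cm [8.35 0.28 1.5 ]
rot [-0.002 -0.257  0.002] deg 14.7
time: 5.63
tool_pos: [0.4563, 0.2221, 0.1146]
tcp_rot: [0.015, 0.968, -0.039]
wrist_force: [-0.4, -0.3, -0.2]
width: -0.002
t 5.63 pos [0.4563 0.2221 0.1146] q [ 0.642 -0.152  2.429 -0.811  0.52  -0.243] F [-0.4 -0.3 -0.2] w -0.0
tool axes cols
 [[ 0.567  0.04   0.823]
 [-0.026  0.999 -0.03 ]
 [-0.824 -0.005  0.567]]
dp cm [ 7.76  0.49 -0.29]
rot [-0.001 -0.095  0.006] deg 5.5
```

```bash
cat > ik.py <<'E'
from h import *
from g import goalR
L1,L2,t,h=.5,.567,.302,.234
def ik(p,ph,yaw):
    m=goalR(ph,yaw).as_matrix();d=m[:,0];w=np.array(p)-t*d
    q1=np.arctan2(w[1],w[0]);r=np.hypot(w[0],w[1]);z=w[2]-h;D=np.hypot(r,z)
    q3=np.pi-np.arccos((L1**2+L2**2-D*D)/(2*L1*L2));q2=np.arctan2(r,z)-np.arccos((L1**2+D*D-L2**2)/(2*L1*D));s=q2+q3
    er=np.array([np.cos(q1),np.sin(q1),0]);f=er*np.sin(s)+np.array([0,0,np.cos(s)])
    dn=er*np.cos(s)-np.array([0,0,np.sin(s)]) # toward increasing pitch
    l=np.cross(f,dn)
    return np.r_[q1,q2,q3,np.arctan2(d@l,d@dn),np.arccos(np.clip(d@f,-1,1))]
if __name__=='__main__':
    print(ik([.4563,.2221,.1146],55.4,-2.6).round(2))
    for ph in(60,55,50,45,40,30):
        for yaw in(-2,10,23,35): print(ph,yaw,ik([.51-.02*np.cos(np.radians(yaw)),.225-.02*np.sin(np.radians(yaw)),.049],ph,yaw).round(2),'up',ik([.49,.225,.10],ph,yaw).round(2), ik([.6,.225,.19],ph,yaw).round(2))
E
python3 ik.py
```

```text
[ 0.68 -0.13  2.41 -0.82  0.54]
60 -2 [ 0.6   0.06  2.35 -0.82  0.42] up [ 0.6  -0.04  2.32 -0.65  0.51] [ 0.47  0.03  2.07 -0.43  0.63]
60 10 [ 0.52  0.03  2.38 -0.64  0.29] up [ 0.53 -0.07  2.35 -0.46  0.4 ] [ 0.41  0.    2.09 -0.23  0.55]
60 23 [ 0.42  0.02  2.4  -0.05  0.2 ] up [ 0.44 -0.08  2.37 -0.06  0.34] [ 0.35 -0.    2.1   0.06  0.53]
60 35 [0.33 0.03 2.39 0.57 0.26] up [ 0.36 -0.07  2.36  0.35  0.37] [0.28 0.01 2.08 0.3  0.57]
55 -2 [ 0.63  0.06  2.39 -1.11  0.41] up [ 0.63 -0.05  2.37 -0.88  0.48] [ 0.5   0.    2.12 -0.58  0.55]
55 10 [ 0.54  0.02  2.43 -1.09  0.23] up [ 0.55 -0.08  2.4  -0.72  0.32] [ 0.43 -0.02  2.14 -0.34  0.45]
55 23 [ 0.42  0.01  2.45 -0.16  0.08] up [ 0.44 -0.1   2.42 -0.11  0.22] [ 0.34 -0.03  2.15  0.08  0.41]
55 35 [0.31 0.02 2.43 1.04 0.2 ] up [ 0.35 -0.09  2.41  0.58  0.28] [ 0.27 -0.02  2.14  0.43  0.48]
50 -2 [ 0.67  0.07  2.43 -1.4   0.43] up [ 0.66 -0.05  2.41 -1.14  0.47] [ 0.52 -0.01  2.17 -0.79  0.5 ]
50 10 [ 0.56  0.03  2.47 -1.64  0.25] up [ 0.57 -0.09  2.45 -1.11  0.28] [ 0.44 -0.04  2.2  -0.51  0.35]
50 23 [ 0.42  0.01  2.49 -2.88  0
[... 716 characters left out ...]
 -2.29  0.44] up [ 0.61 -0.08  2.53 -1.95  0.36] [ 0.46 -0.06  2.3  -1.32  0.23]
40 23 [ 0.43  0.04  2.57 -3.08  0.35] up [ 0.45 -0.11  2.56 -2.93  0.19] [ 0.33 -0.08  2.31  0.94  0.06]
40 35 [0.26 0.06 2.56 2.42 0.41] up [ 0.3  -0.09  2.55  2.15  0.29] [ 0.22 -0.05  2.29  1.33  0.3 ]
30 -2 [ 0.8   0.22  2.53 -2.06  0.81] up [ 0.8   0.06  2.53 -1.92  0.75] [ 0.6   0.01  2.33 -1.8   0.56]
30 10 [ 0.65  0.17  2.6  -2.5   0.72] up [ 0.66 -0.01  2.6  -2.34  0.6 ] [ 0.48 -0.05  2.38 -2.25  0.34]
30 23 [ 0.43  0.14  2.63 -3.1   0.68] up [ 0.46 -0.04  2.63 -3.04  0.5 ] [ 0.33 -0.06  2.39  2.88  0.25]
30 35 [0.22 0.16 2.61 2.62 0.71] up [ 0.27 -0.02  2.61  2.55  0.55] [ 0.19 -0.03  2.37  2.06  0.41]
```

```bash
python3 g.py 0.499 0.224 0.046 55 -2;python3 -m creep '[{"grip":0,"dp":[2,0.1,0],"rotation":[0,0,0]},{"grip":0,"dp":[4,0.2,-0.1],"rotation":[0,0,0]},{"grip":0,"dp":[6,0.3,-0.2],"rotation":[0,0,0]},{"grip":0,"dp":[7.5,0.3,-0.3],"rotation":[0,0,0]},{"grip":0,"dp":[8,0.3,-0.3],"rotation":[0,0,0]}]';python3 g.py 0.499 0.224 0.046 55 -2
python3 - <<'E'
from h import *
p,d=bot.read_camera('wrist');cv2.imwrite('pics/w5.png',p[:,:,::-1])
p,d=bot.read_camera('scene');cv2.imwrite('pics/s5.png',cv2.resize(p[120:260,250:430,::-1],None,fx=4,fy=4))
E
```

```text
t 5.63 pos [0.4563 0.2221 0.1146] q [ 0.642 -0.152  2.429 -0.811  0.52  -0.243] F [-0.4 -0.3 -0.2] w -0.0
tool axes cols
 [[ 0.567  0.04   0.823]
 [-0.026  0.999 -0.03 ]
 [-0.824 -0.005  0.567]]
dp cm [ 8.07  0.39 -0.38]
rot [-0.001 -0.008  0.006] deg 0.6
time: 6.05
tool_pos: [0.502, 0.2244, 0.0497]
tcp_rot: [0.018, 0.968, -0.039]
wrist_force: [0.6, 0.4, -0.4]
width: -0.001
t 6.05 pos [0.502  0.2244 0.0497] q [ 0.576  0.06   2.394 -1.104  0.378  0.031] F [ 0.6  0.4 -0.4] w -0.0
tool axes cols
 [[ 0.567  0.041  0.823]
 [-0.025  0.999 -0.033]
 [-0.824 -0.002  0.567]]
dp cm [ 0.14 -0.05 -0.46]
rot [-0.004 -0.008  0.005] deg 0.6
```

View pics/w5.png

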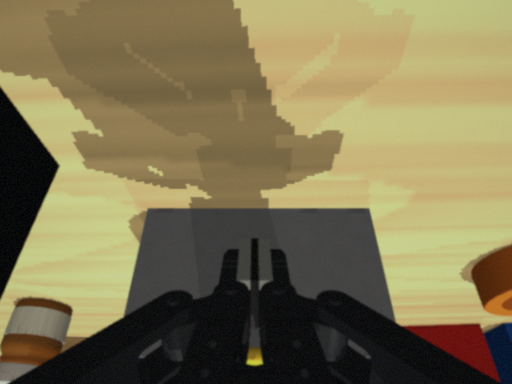

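View pics/s5.png

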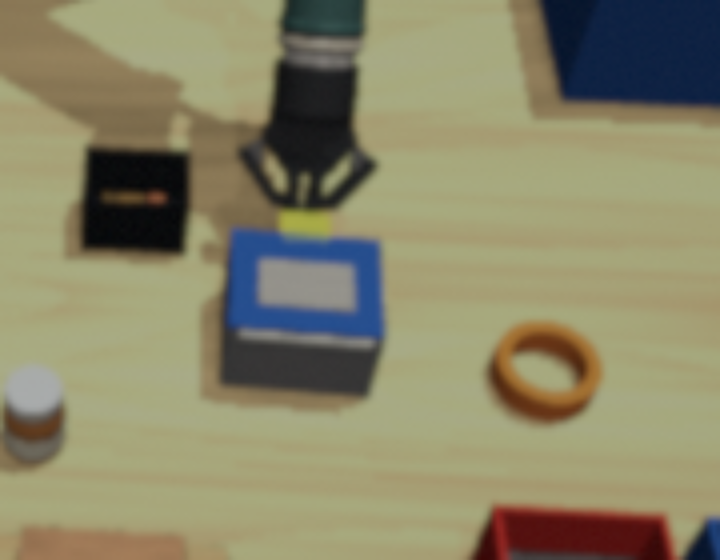

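The scene crop shows the shut fingers centred in front of the yellow lip at (305,222). In the wrist view their tips lie under the lip, which shows at (255,356). Now I'll lift.

```bash
python3 -m creep '[{"grip":0,"dp":[-0.8,0,0.57],"rotation":[0,0,0]},{"grip":0,"dp":[-1.65,0,1.13],"rotation":[0,0,0]},{"grip":0,"dp":[-2.4,0,1.65],"rotation":[0,0,0]},{"grip":0,"dp":[-2.9,0,2],"rotation":[0,0,0]},{"grip":0,"dp":[-3.3,0,2.3],"rotation":[0,0,0]}]';python3 g.py 0.509 0.225 0.125
python3 - <<'E'
from h import *
p,d=bot.read_camera('scene');cv2.imwrite('pics/s6.png',cv2.resize(p[120:260,250:430,::-1],None,fx=4,fy=4))
E
```

```text
time: 6.57
tool_pos: [0.5036, 0.2265, 0.0954]
tcp_rot: [0.022, 0.961, -0.036]
wrist_force: [-0.0, 0.2, -1.4]
width: 0.0
t 6.57 pos [0.5036 0.2265 0.0954] q [ 0.578 -0.033  2.372 -0.896  0.437 -0.194] F [-0.   0.2 -1.4] w 0.0
tool axes cols
 [[ 0.572  0.041  0.819]
 [-0.021  0.999 -0.035]
 [-0.82   0.003  0.573]]
dp cm [-2.11 -0.12  2.14]
```

View pics/s6.png

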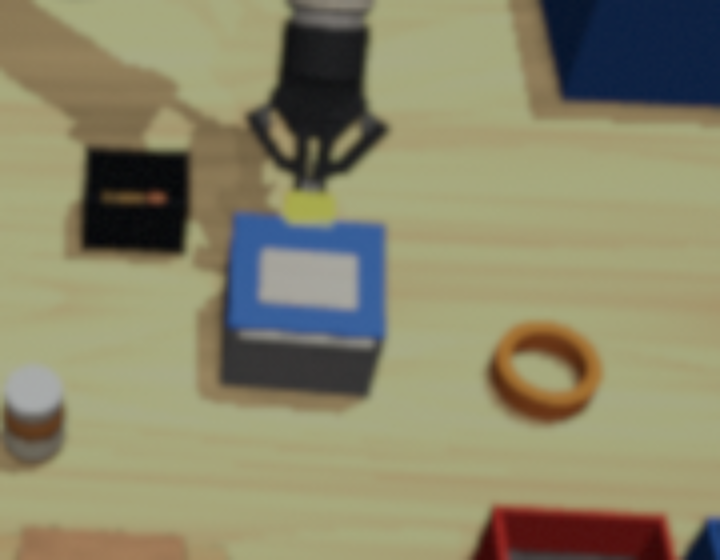

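The lip has started to rise, now at (310,207), and the box hasn't moved. I'll follow the arc.

```bash
python3 -m creep '[{"grip":0,"dp":[-1.05,0,1.05],"rotation":[0,0,0]},{"grip":0,"dp":[-2.1,0,2.1],"rotation":[0,0,0]},{"grip":0,"dp":[-2.7,0,3.4],"rotation":[0,0,0]},{"grip":0,"dp":[-3.3,0,4.7],"rotation":[0,0,0]},{"grip":0,"dp":[-3.87,0,5.9],"rotation":[0,0,0]}]';python3 g.py 0.561 0.225 0.187;python3 g.py 0.5995 0.225 0.201|tail -1
python3 - <<'E'
from h import *
p,d=bot.read_camera('scene');cv2.imwrite('pics/s7.png',cv2.resize(p[120:260,250:430,::-1],None,fx=4,fy=4))
E
```

```text
time: 7.03
tool_pos: [0.5299, 0.2252, 0.1605]
tcp_rot: [0.022, 0.962, -0.036]
wrist_force: [0.6, -0.0, -0.4]
width: 0.0
t 7.03 pos [0.5299 0.2252 0.1605] q [ 0.54  -0.101  2.285 -0.669  0.528 -0.477] F [ 0.6 -0.  -0.4] w 0.0
tool axes cols
 [[ 0.572  0.041  0.82 ]
 [-0.021  0.999 -0.035]
 [-0.82   0.002  0.572]]
dp cm [-0.4   0.11  4.06]
dp cm [0.65 0.27 8.02]
```

View pics/s7.png

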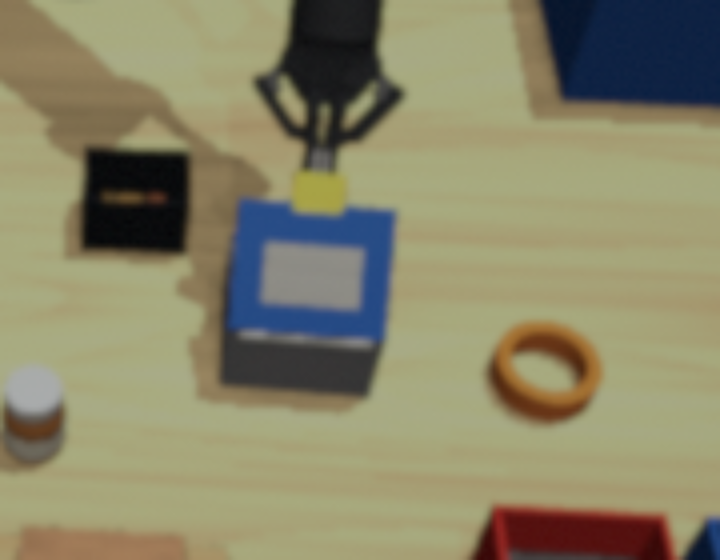

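The lid is about 45° open with the tips still under the lip at (320,192). I'll go on towards upright.

```bash
python3 -m creep '[{"grip":0,"dp":[-0.3,0,1.3],"rotation":[0,0,0]},{"grip":0,"dp":[-0.4,0.1,2.7],"rotation":[0,0,0]},{"grip":0,"dp":[-0.4,0.1,4.1],"rotation":[0,0,0]},{"grip":0,"dp":[-0.1,0.1,5.4],"rotation":[0,0,0]},{"grip":0,"dp":[0.25,0.2,6.7],"rotation":[0,0,0]}]';python3 g.py 0.6 0.225 0.202; python3 g.py 0.63 0.225 0.203|tail -1;python3 g.py 0.655 0.225 0.2|tail -1
python3 - <<'E'
from h import *
p,d=bot.read_camera('scene');cv2.imwrite('pics/s8.png',cv2.resize(p[120:260,250:430,::-1],None,fx=4,fy=4))
E
```

```text
time: 7.5
tool_pos: [0.5866, 0.2247, 0.1963]
tcp_rot: [0.022, 0.962, -0.037]
wrist_force: [-0.1, -0.7, -0.9]
width: 0.003
t 7.5 pos [0.5866 0.2247 0.1963] q [ 0.476 -0.051  2.164 -0.563  0.555 -0.641] F [-0.1 -0.7 -0.9] w 0.0
tool axes cols
 [[ 0.572  0.041  0.819]
 [-0.022  0.999 -0.035]
 [-0.82   0.002  0.572]]
dp cm [0.3  0.08 1.43]
dp cm [1.93 0.21 3.94]
dp cm [3.6  0.31 5.82]
```

View pics/s8.png

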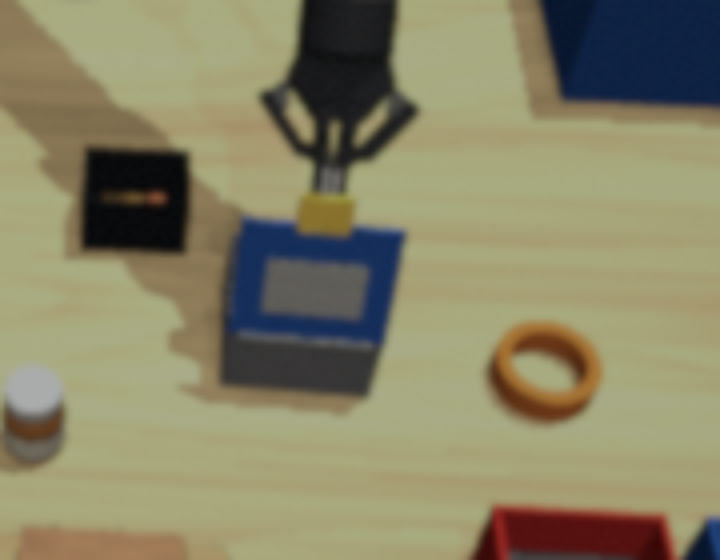

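Still in contact: the lip is at (326,214) and the lid at about 70°. Now past upright.

```bash
python3 -m creep '[{"grip":0,"dp":[0.3,0.1,1.4],"rotation":[0,0,0]},{"grip":0,"dp":[1.1,0.1,2.7],"rotation":[0,0,0]},{"grip":0,"dp":[1.9,0.2,3.9],"rotation":[0,0,0]},{"grip":0,"dp":[2.8,0.2,4.9],"rotation":[0,0,0]},{"grip":0,"dp":[3.6,0.3,5.8],"rotation":[0,0,0]}]';python3 g.py 0.665 0.225 0.197
python3 - <<'E'
from h import *
p,d=bot.read_camera('scene');cv2.imwrite('pics/s9.png',cv2.resize(p[120:260,250:430,::-1],None,fx=4,fy=4))
E
```

```text
time: 7.97
tool_pos: [0.6552, 0.2251, 0.1994]
tcp_rot: [0.022, 0.962, -0.037]
wrist_force: [0.2, 0.2, 0.6]
width: -0.001
t 7.97 pos [0.6552 0.2251 0.1994] q [ 0.416  0.063  2.042 -0.514  0.535 -0.734] F [0.2 0.2 0.6] w -0.0
tool axes cols
 [[ 0.572  0.041  0.82 ]
 [-0.022  0.999 -0.035]
 [-0.82   0.002  0.572]]
dp cm [0.76 0.03 0.66]
```

View pics/s9.png

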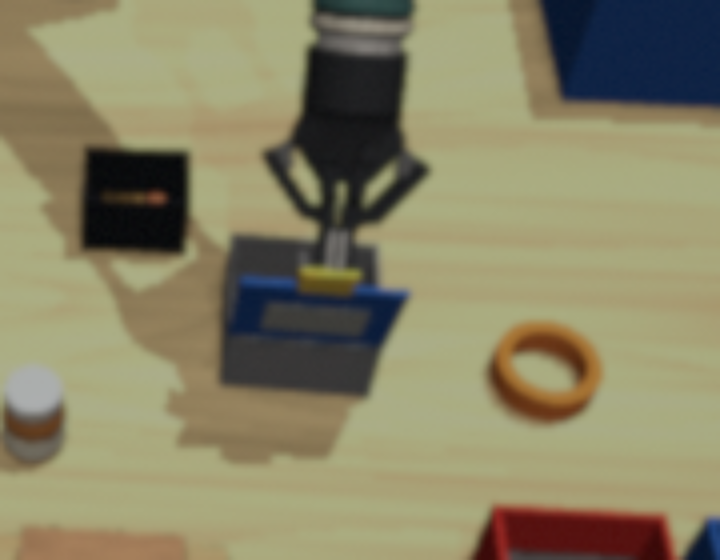

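```bash
python3 -m creep '[{"grip":0,"dp":[0.6,0,0.7],"rotation":[0,0,0]},{"grip":0,"dp":[1.1,0.1,1.3],"rotation":[0,0,0]},{"grip":0,"dp":[1.1,0.1,1.3],"rotation":[0,0,0]},{"grip":0,"dp":[1.1,0.1,1.3],"rotation":[0,0,0]},{"grip":0,"dp":[1.1,0.1,1.3],"rotation":[0,0,0]}]';python3 g.py
python3 - <<'E'
from h import *
p,d=bot.read_camera('scene');cv2.imwrite('pics/s10.png',cv2.resize(p[120:260,250:430,::-1],None,fx=4,fy=4))
E
```

```text
time: 8.43
tool_pos: [0.6705, 0.2248, 0.197]
tcp_rot: [0.021, 0.965, -0.038]
wrist_force: [-6.3, -1.9, 2.2]
width: -0.0
t 8.43 pos [0.6705 0.2248 0.197 ] q [ 0.404  0.092  2.014 -0.505  0.532 -0.751] F [-6.3 -1.9  2.2] w -0.0
tool axes cols
 [[ 0.569  0.042  0.821]
 [-0.023  0.999 -0.035]
 [-0.822  0.001  0.57 ]]
```

View pics/s10.png

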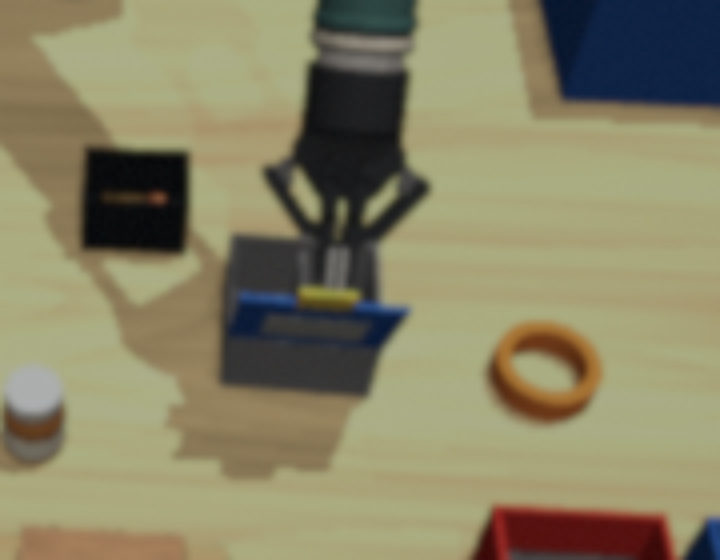

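The tips press the lid on its stop (-6.3 N), leaning back. I'll back straight away now.

```bash
python3 -m creep '[{"grip":0,"dp":[-0.6,0,-0.8],"rotation":[0,0,0]},{"grip":0,"dp":[-1.7,-0.1,-2.4],"rotation":[0,0,0]},{"grip":0,"dp":[-3.4,-0.2,-4.9],"rotation":[0,0,0]},{"grip":0,"dp":[-6.5,-0.3,-5.8],"rotation":[0,0,0]},{"grip":0,"dp":[-9.5,-0.4,-6.4],"rotation":[0,0,0]}]';python3 -m creep '[{"grip":0,"dp":[-2,0,-2.5],"rotation":[0,0,0]},{"grip":0,"dp":[-4,0,-5],"rotation":[0,0,0]},{"grip":0,"dp":[-6,0,-7],"rotation":[0,0,0]},{"grip":0,"dp":[-6,0,-7],"rotation":[0,0,0]},{"grip":0,"dp":[-6,0,-7],"rotation":[0,0,0]}]';python3 g.py
python3 - <<'E'
from h import *
p,d=bot.read_camera('scene');cv2.imwrite('pics/s11.png',p[:,:,::-1])
p,d=bot.read_camera('top');cv2.imwrite('pics/t11.png',p[:,:,::-1]);np.savez('top11.npz',p=p)
print(cv2.absdiff(p,np.load('top0.npz')['p'])[160:225,235:420].max())
E
```

```text
time: 8.9
tool_pos: [0.5619, 0.2251, 0.2374]
tcp_rot: [0.02, 0.965, -0.037]
wrist_force: [0.2, 0.9, 0.7]
width: -0.001
time: 9.32
tool_pos: [0.4724, 0.2304, 0.2499]
tcp_rot: [0.022, 0.959, -0.033]
wrist_force: [0.0, -0.6, 0.3]
width: -0.001
t 9.32 pos [0.4724 0.2304 0.2499] q [ 0.632 -0.312  2.272 -0.544  0.754 -0.578] F [ 0.  -0.6  0.3] w -0.0
tool axes cols
 [[ 0.574  0.038  0.818]
 [-0.018  0.999 -0.034]
 [-0.818  0.004  0.575]]
14
```

View pics/s11.png

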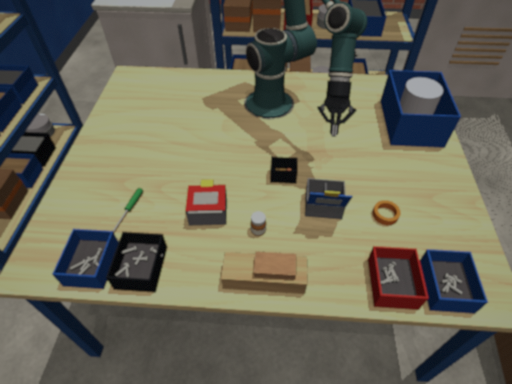

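View pics/t11.png

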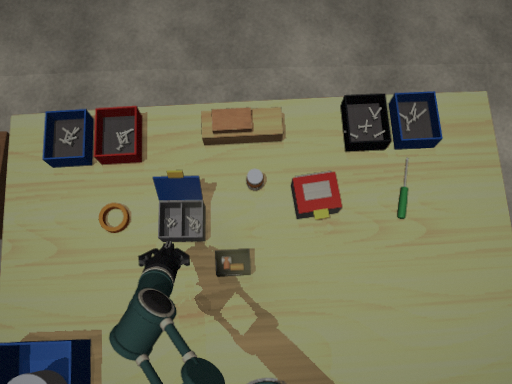

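The lid leans back open, with its lip at (175,174) in the top view. The bin stands clear at (233,263) and the other things look unmoved. One last check that the blue box stayed put, then I'll hand in.

Run:
```python
from h import *
print(cast('top',[[160,202],[203,202],[160,240],[204,240]],.08).round(3).tolist(), cast('top',[[233,263]],.07).round(3))
b=[cv2.cvtColor(np.load(f)['p'],cv2.COLOR_RGB2HSV) for f in('top0.npz','top11.npz')]
for h in b:
    m=(h[190:245,90:140,0]<20)&(h[190:245,90:140,1]>150); print('tape',np.argwhere(m).mean(0).round(1))
s=bot.read_state();print(s['wrist_force'].round(1),s['time']); 
p,d=bot.read_camera('scene')
a=np.load('scene0.npz')['p']; print('box rear diff',cv2.absdiff(p,a)[206:218,304:346].mean().round(1))
bot.finish_job()
```

```text
[[0.636, 0.28, 0.08], [0.629, 0.153, 0.08], [0.522, 0.281, 0.08], [0.515, 0.153, 0.08]] [[0.446 0.073 0.07 ]]
tape [27.6 23.4]
tape [27.6 23.3]
[0.  0.1 0.5] 9.4167
box rear diff 3.8
the job is handed in; nothing more can be done
```

I pushed the bin sideways with two fingertips to y ≈ 0.073 m, about 0.15 m to the right of the blue box's centre. Then I pushed the blue lid up by its lip with the closed fingertips at about 55° tilt, carried it past upright to its stop, and backed off. I handed the job in at about 9.4 s; the hand-in gives no verdict.

My last checks, from the top camera and the wrist force:
- **Lid:** it stays open on its own, leaning back. I judged this from the pictures and from the 6 N push-back at the stop; I did not measure the angle.
- **Bin:** it is clear of the box front and looks level.
- **Blue box:** its centre measured about (0.576, 0.217) m, against (0.582, 0.221) m at the start. That 6–7 mm difference is partly because I measured the open rim by eye rather than the lid, and it is well inside the 25 mm limit.
- **Other things:** the tape moved by 0.1 px or less. The red box (still shut), jar and screwdriver show no change from the first picture.
- **Robot:** it touches nothing, with a wrist force under 1 N.

No check failed.

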